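# Fold open the ring gauge's bay

### The job

Two small screened gauge bays with blue folding doors stand side by side on the measuring bench. Open the one with the brass ring gauge in it: push its door inwards at the orange post on the fold hinge, and on round towards the frame post on its left (as the robot sees it), until the two leaves are folded right back against each other as far as they go. Let go and leave the other bay's door (the one with the steel plug gauge) as it is.

Things in the scene. Friction and masses are not known exactly. Their poses are not given: they have to be found in the camera images.
- ring_bay: The bay to open: fixed open-topped screen, 240 mm deep (x), 250 wide (y), 120 high; clear walls, brass ring gauge (72 mm across, top 50 mm up) fixed on a black stand at x=+55, y=0. Origin: centre of its underside, on the bench. x runs from the door (robot side) to the back, y to the left seen from the robot. Door track: along y at x=-100 mm. Door's fixed hinge: upright axis at x=-100, y=+100 mm.
- ring_door (a joint): Angle of the first leaf about the fixed hinge: 0 shut flat along the track, growing as the fold goes inwards, 1.45 at the stop, folded back. Starts 0.1 to 0.5. Two blue leaves, tops 118 mm above the bench; the second follows along the track by itself. Fold axis in the bay's frame: x=-100+100 sin(angle), y=100-100 cos(angle) mm. Stays where it is left; 1 to 3 N at the fold moves it.
- ring_fold (a point): Top centre of the orange post on that door's fold hinge: an upright round post 20 mm in diameter, standing free above the leaves and walls from 122 to 170 mm above the bench, so that it can be pushed from any side there. It moves with the fold.
- plug_fold (a point): Top centre of the same orange post on the other bay's door, which must stay as it is. That bay is alike but holds a steel plug gauge (34 mm across, upright on a black grip) in place of the brass ring. The bays swap places from start to start.

How it is judged:
At the end, for the whole second after the job is handed in: The ring gauge bay's door is folded back to more than 1.25 rad (the stop is at 1.45) and at rest, and the other bay's fold post is within 15 mm of where it started (value of joint ring_door above 1.25 rad and velocity of joint ring_door between -0.1 and 0.1 rad/s and distance of plug_fold from where it was at the start of the episode below 0.015 m); the robot touches nothing.
It fails at once if the other bay's door is pushed more than 15 mm from where it stood (distance of plug_fold from where it was at the start of the episode above 0.015 m).
It also fails if it takes over 35 s, if anything falls off the work surface, if the arm or the gripper's body presses on something with over 40 N, if the wrist force passes 120 N, or if a joint passes its speed limit or range.

### The arm

A 6-joint arm with a two-finger parallel gripper is mounted at the origin on the work surface. World frame = base frame: x ahead of the robot, y to its left, z up, the work surface at z = 0. Lengths are in m, angles in rad, forces in N, time in s.
With the tool pointing down it reaches from about 0.275 to 0.875 m from the base axis. Payload 12.5 kg.
Tool frame: the origin (TCP) lies on the centre line of the jaws, within the pads' length; the fingertips stand r.finger_overhang ahead of it and the grasp point (between the pads) lies 3 mm ahead of it (r.finger_overhang is the distance from the TCP to the fingertips, in m); z points along the fingers, y is the direction in which the jaws open and shut (so a half turn about z gives the same grasp; the last joint's range is limited). The gripper opens to 85 mm and grips with 20 to 120 N. Pads are 22 mm wide; open, the fingers measure 114 mm over their backs; the gripper's body (76 mm by 85 mm) begins 54 mm behind the grasp point. The pads swing forward as they close: fully open they stand 13 mm farther back than shut.
Start: joints at [1.132, 0.351, 1.652, -0, 1.139, -0.085], TCP at [0.191, 0.516, 0.228] pointing down, gripper open.
Joint ranges: [-2.75, 2.75], [-0.79, 2.1], [0.01, 2.65], [-1.57, 4.71], [0.07, 3.14], [-2.87, 2.87]. Speed limits (rad/s): [2.22, 2.22, 2.79, 3.14, 3.14, 3.14].

### API

Orientations are given as a unit quaternion [x, y, z, w].
In Python, from cell import r, optics gives the robot as it stands. The module is installed in compiled form; this text tells all that it offers. Calls block until the motion is done:
- r.move_to(position, orientation): joint-space move of the TCP to a pose.
- r.move_linear(position, rot=None, vel=0.15): straight line of the TCP; rot=None keeps the orientation; vel is the mean speed in m/s.
- r.set_joints(angles): joint-space move.
- r.set_gripper(opening, squeeze=None): opening from 0.0 (shut) to 1.0 (fully open); squeeze is the grip in N (None keeps the last); returns when the fingers have stopped.
- r.sleep(seconds).
- r.inverse_kinematics(position, orientation): joint angles nearest the present ones, or None.
- optics.get_image(name): name is "side" or "top" or "wrist"; returns a dict with "pixels" (420x560x3 uint8, red, green, blue), "depth" (420x560 float32, m along the optical axis (not along the pixel's ray), 0 where there is no reading), "fx", "fy", "cx", "cy" (pixels), "D" ([k1, k2, p1, p2, k3] as OpenCV has them; the pictures are not rectified), "camera_from_world" (4x4, takes a point from world to camera coordinates); the wrist camera has in their place "mount" (4x4, takes a point from camera to tool coordinates, whose origin is the TCP and whose axes are the flange's). Camera axes: x right, y down, z forward; pixel columns grow to the right and rows downward; lengths in m; the calibration is good to about 2 mm. A picture is of the moment at which its call begins: read the wrist's pose just before it.
A pose or a line that the arm cannot do raises r.PlanningError and nothing moves.
- r.hand_in(): hands the job in, once; it reports no verdict.
Readings, each from a call of its own:
- r.current_t(): time.
- r.current_q(): joint angles.
- r.current_qvel(): joint speeds.
- r.current_effort(): joint torques, N m.
- r.current_tool_pos(): TCP position.
- r.current_ee_rot(): TCP orientation.
- r.current_contact_force(): force on the tool from outside, world axes, zero at the start.
- r.current_torque(): the same for the moment, N m.
- r.current_opening(): opening from 0.0 (shut) to 1.0 (fully open).
Only numpy, scipy, OpenCV 4.12 (cv2) and the standard library are available. Lean on these libraries where they do the work, as an engineer would, in place of code of your own. Each camera call takes 0.05 s, during which the arm holds its last target. There are 200 camera calls.

## Working session

There is one attempt and no reset: what is moved stays moved. The work goes in short steps, each a Python script; the robot and the scene stay as the last script left them, time stands still between calls to the robot, and variables do not carry over. Pictures are saved under pics/ and viewed, about 8 in all and at most 12, crops included, and the job is handed in when it is done.

```bash
mkdir -p pics
python3 - <<'E'
from cell import r, optics
import cv2, numpy as np, pickle
d={}
for n in("top","side"):
    im=optics.get_image(n); d[n]=im
    cv2.imwrite(f"pics/{n}0.png",im["pixels"][:,:,::-1])
    print(n,im["fx"],im["cx"],im["cy"],im["D"],np.round(im["camera_from_world"],3).tolist())
pickle.dump(d,open("d0.pkl","wb"))
print(r.current_t(),r.finger_overhang,r.current_ee_rot(),r.current_tool_pos())
E
```

```text
top 442.05770072120936 275.26283425026776 208.11998374590297 [-0.10307264  0.          0.          0.          0.        ] [[0.001, -1.0, 0.004, 0.03], [-0.998, -0.001, -0.062, 0.541], [0.062, -0.004, -0.998, 0.905], [0.0, 0.0, 0.0, 1.0]]
side 416.4726725951231 278.61328628139813 206.25455290026625 [0.03145273 0.         0.         0.         0.        ] [[0.905, -0.426, -0.006, -0.458], [-0.313, -0.653, -0.689, 0.276], [0.29, 0.626, -0.724, 0.867], [0.0, 0.0, 0.0, 1.0]]
0.1 0.022 [ 1.75986348e-01  9.84392481e-01 -4.83714457e-04 -1.17587199e-04] [0.19042355 0.51567622 0.22773131]
```

View pics/top0.png

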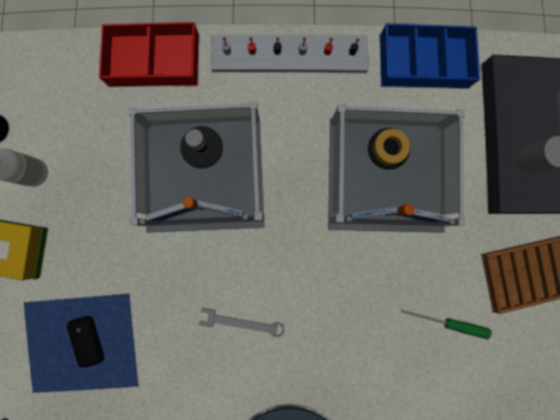

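View pics/side0.png

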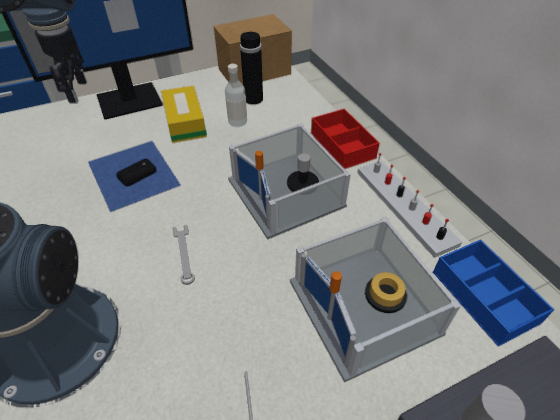

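The ring gauge bay is on the right in the top view: brass ring at (390,148), orange post at (407,210). The plug bay is on the left, with its post at (189,203). Next I'll zoom in to get the bay corners.

```bash
cat > h.py <<'E'
import numpy as np, cv2
def ray(im,uv):
    K=np.array([[im["fx"],0,im["cx"]],[0,im["fy"],im["cy"]],[0,0,1]])
    p=cv2.undistortPoints(np.array([[uv]],float),K,np.array(im["D"]))[0,0]
    M=np.array(im["camera_from_world"]); R,t=M[:3,:3],M[:3,3]
    return -R.T@t, R.T@np.array([p[0],p[1],1.])
def onz(im,uv,z):
    o,d=ray(im,uv); return o+d*(z-o[2])/d[2]
def cross(a,b):
    (o,d),(p,e)=a,b
    s,_,_,_=np.linalg.lstsq(np.c_[d,-e],p-o,rcond=None)
    A,B=o+s[0]*d,p+s[1]*e
    return (A+B)/2,np.linalg.norm(A-B)
def blobs(im,lo,hi,amin=25):
    h=cv2.cvtColor(im["pixels"],cv2.COLOR_RGB2HSV)
    n,l,s,c=cv2.connectedComponentsWithStats(cv2.inRange(h,lo,hi))
    return [(np.round(c[i],1).tolist(),s[i].tolist()) for i in range(1,n) if s[i][4]>=amin]
ORANGE=((5,190,90),(14,255,255)); BRASS=((16,120,80),(26,255,255))
E
python3 - <<'E'
import pickle,cv2; from h import *
d=pickle.load(open("d0.pkl","rb"))
for n in d:
    print(n,"orange",blobs(d[n],*ORANGE)); print(n,"brass",blobs(d[n],*BRASS))
c=d["top"]["pixels"][95:235,320:480,::-1]
cv2.imwrite("pics/topc.png",cv2.resize(c,None,fx=4,fy=4,interpolation=cv2.INTER_CUBIC))
E
```

```text
top orange [([188.0, 202.2], [184, 198, 9, 10, 70]), ([408.4, 209.2], [404, 205, 10, 10, 75])]
top brass [([392.0, 145.6], [375, 129, 35, 34, 664]), ([14.5, 249.2], [0, 221, 31, 59, 1336])]
side orange [([259.1, 159.5], [256, 151, 7, 18, 113]), ([335.2, 281.9], [330, 272, 11, 21, 177])]
side brass [([262.3, 44.8], [214, 15, 77, 66, 1779]), ([239.3, 73.3], [238, 68, 4, 12, 30]), ([182.9, 111.4], [162, 86, 43, 49, 1294]), ([387.1, 289.0], [370, 272, 35, 35, 825])]
```

View pics/topc.png

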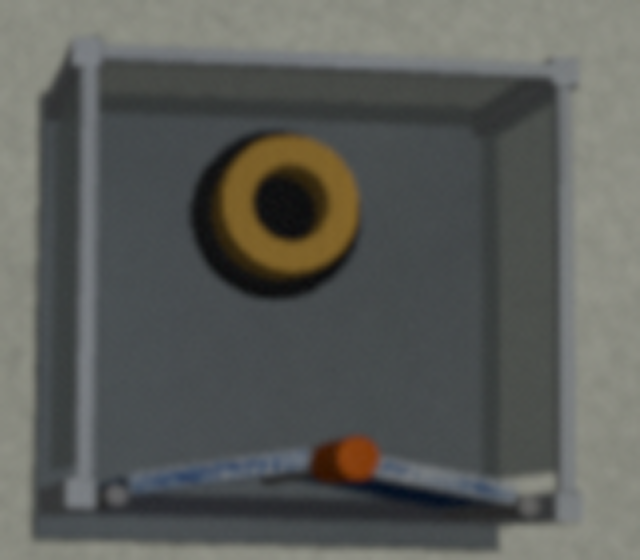

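The crop shows frame post tops at crop pixels (88,50), (563,72), (567,503) and (80,492), the left hinge at (116,494), the track end at (530,506), and the post top at (357,459). I'll locate these in world coordinates.

Run:
```python
import pickle; from h import *
d=pickle.load(open("d0.pkl","rb")); t=d["top"]; s=d["side"]
f=lambda u,v,z:onz(t,(320+(u-1.5)/4,95+(v-1.5)/4),z)
for n,u,v,z in [("BL",88,50,.12),("BR",563,72,.12),("FR",567,503,.12),("FL",80,492,.12),("hinge",116,494,.118),("trackend",530,506,.118),("ring",288,206,.05),("post",357,459,.17)]:
    print(n,np.round(f(u,v,z),4))
print("post side z.17", onz(s,(335.5,274.5),.17))
h=f(116,494,.118); p=f(357,459,.17); g=f(288,206,.05); e=f(530,506,.118)
ex=f(88,50,.12)-f(80,492,.12)+f(563,72,.12)-f(567,503,.12)
ey=f(88,50,.12)-f(563,72,.12)+f(80,492,.12)-f(567,503,.12)
print("yaw",np.arctan2(ex[1],ex[0]),np.arctan2(-ey[0],ey[1]))
print("hinge-post",np.linalg.norm((h-p)[:2]),(p-h)[:2])
print("plug post",onz(s,(259.5,153),.17))
from cell import r
```

```text
BL [ 0.7268 -0.0947  0.12  ]
BR [ 0.7197 -0.3256  0.12  ]
FR [ 0.5123 -0.3204  0.12  ]
FL [ 0.5175 -0.0885  0.12  ]
hinge [ 0.5167 -0.1056  0.118 ]
trackend [ 0.5109 -0.303   0.118 ]
ring [ 0.6669 -0.2078  0.05  ]
post [ 0.53   -0.2036  0.17  ]
post side z.17 [ 0.52865313 -0.20255186  0.17      ]
yaw -0.02742894939664874 -0.02658365022877649
hinge-post 0.09889606672643128 [ 0.01330536 -0.09799694]
plug post [0.5424475  0.18237014 0.17      ]
```

```bash
cat > arc.py <<'E'
import numpy as np
from scipy.spatial.transform import Rotation as R
H=np.array([.5165,-.1055]); YAW=-.027; Z=.158
def pose(a,z=Z,ahead=0.):
    """jaw centre on fold circle at angle a, jaws opening along the tangent"""
    b=a+YAW
    t=np.array([np.cos(b),np.sin(b),0]); n=np.array([0,0,-1.])
    p=H+.1*np.array([np.sin(b),-np.cos(b)])
    return [*p,z], R.from_matrix(np.c_[np.cross(t,n),t,n]).as_quat()
E
python3 - <<'E'
from cell import r, optics
from arc import *
import cv2
p,q=pose(.16,.30)
r.move_linear([*r.current_tool_pos()[:2],.30],vel=.25)
j=r.inverse_kinematics(p,q); print(p,np.round(j,2)); 
r.set_gripper(.55,20); r.move_to(p,q)
for a in(.8,1.55): print(np.round(r.inverse_kinematics(*pose(a)),2))
r.move_linear(pose(.16,.20)[0],vel=.15)
print(r.current_t(),r.current_tool_pos(),r.current_opening(),r.current_contact_force())
cv2.imwrite("pics/w1.png",optics.get_image("wrist")["pixels"][:,:,::-1])
E
```

```text
[np.float64(0.5297608240485608), np.float64(-0.2046168529845107), 0.3] [-0.45  0.32  1.51 -0.    1.31 -0.58]
[-0.37  0.54  1.55 -0.    1.06 -1.14]
[-0.25  0.56  1.51 -0.    1.07 -1.77]
4.6167 [ 0.53023485 -0.20470932  0.20087088] 0.5508352313760455 [ 0.34476343  0.84540412 -0.33964182]
```

View pics/w1.png

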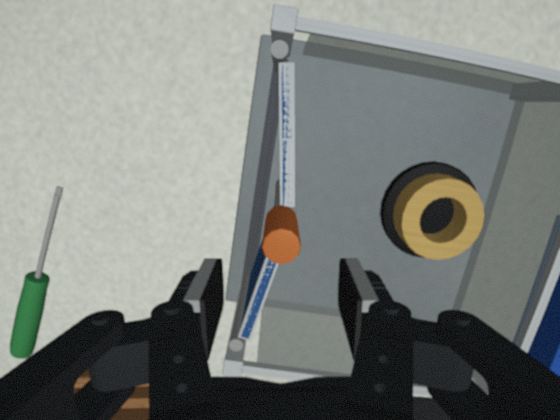

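The wrist view shows the post top at (282,243), centred sideways between the fingers at columns 222 and 340. I'll check its radial offset using the mount, then go on.

Run:
```python
from cell import r, optics
from arc import *; from h import onz
P,q=r.current_tool_pos(),r.current_ee_rot()
im=optics.get_image("wrist")
T=np.eye(4);T[:3,:3]=R.from_quat(q).as_matrix();T[:3,3]=P
im["camera_from_world"]=np.linalg.inv(T@np.array(im["mount"]))
print("post",onz(im,(282,243),.17),"hinge",onz(im,(280,49),.118),onz(im,(236,345),.118))
```

```text
post [ 0.53279368 -0.20380178  0.17      ] hinge [ 0.51873145 -0.10642719  0.118     ] [ 0.51356285 -0.30443558  0.118     ]
```

```bash
sed -i 's/H=np.array(\[.5165,-.1055\])/H=np.array([.5175,-.106])/' arc.py
python3 - <<'E'
from cell import r, optics
from arc import *
import cv2
F=lambda:np.array(r.current_contact_force())
f0=F()
r.move_linear(*pose(.17),vel=.1)
print("down",r.current_t(),np.round(F()-f0,1),r.current_tool_pos())
if np.linalg.norm(F()-f0)<6:
    for a in np.r_[np.arange(.3,1.36,.12),np.arange(1.4,1.6,.025)]:
        r.move_linear(*pose(a),vel=.08)
        f=F()-f0; print(round(a,3),round(r.current_t(),1),np.round(f,1))
        if np.linalg.norm(f)>12: break
cv2.imwrite("pics/w2.png",optics.get_image("wrist")["pixels"][:,:,::-1])
E
```

```text
down 5.2833 [-0.9 -0.7  0.1] [ 0.53196518 -0.20509431  0.15837553]
0.3 5.6 [-1.2 -0.5  0. ]
0.42 5.9 [-0.4 -0.2 -0.2]
0.54 6.2 [-0.6 -1.3  0.6]
0.66 6.5 [-0.6 -0.3  1.3]
0.78 6.8 [-0.5 -0.6 -0. ]
0.9 7.1 [-0.7 -0.5  0.6]
1.02 7.4 [-1.3 -1.3  0.3]
1.14 7.7 [ 0.  -0.7 -0.1]
1.26 8.0 [-0.2 -0.   1.8]
1.4 8.3 [-0.7 -1.7  0.6]
1.425 8.6 [-0.5 -1.8  0.3]
1.45 8.8 [-1.2 -2.1  0.7]
1.475 9.1 [-0.1 -0.3  0.1]
1.5 9.3 [ 0.1 -1.5  0.7]
1.525 9.6 [-0.5 -1.1  1.2]
1.55 9.8 [ 0.1 -1.1  1.1]
1.575 10.1 [-0.1  0.   0.2]
1.6 10.3 [-2.9 -6.3  0.1]
```

View pics/w2.png

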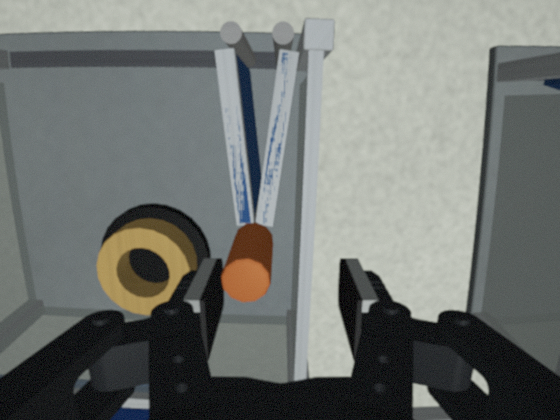

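The door is folded back against its stop, with the leaves nearly parallel and the post at (248,280) against the trailing finger. The force has risen to about 7 N. I'll give it one small nudge, back off, lift and check.

Run:
```python
from cell import r, optics
from arc import *; from h import *
import cv2
r.move_linear(*pose(1.61),vel=.05); print(np.round(r.current_contact_force(),1))
r.move_linear(*pose(1.50),vel=.05)
r.move_linear(pose(1.50,.30)[0],vel=.15)
p=r.current_tool_pos(); r.move_linear([.40,p[1],.32],vel=.2); r.sleep(.3)
print(r.current_t(),np.round(r.current_contact_force(),1))
s=optics.get_image("side"); b=blobs(s,*ORANGE); print(b)
for c,st in b: print(onz(s,(st[0]+st[2]/2,st[1]+2.2),.17))
cv2.imwrite("pics/s3.png",s["pixels"][:,:,::-1])
```

```text
[-2.3 -8.8  0.3]
13.625 [-1.7  0.1  0.2]
[([349.7, 235.6], [345, 226, 11, 20, 150])]
[ 0.61364443 -0.11857637  0.17      ]
```

View pics/s3.png

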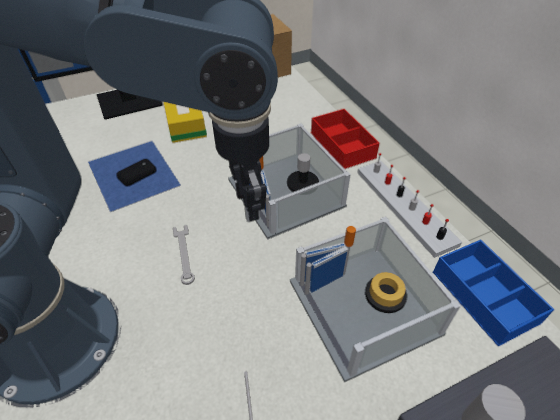

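The side view shows the ring bay's leaves folded together with the post at (350,235), which puts the door at about 1.45 rad. The gripper is clear, high in front of the bays.

Run:
```python
from cell import r, optics
from h import *
t=optics.get_image("top"); print(blobs(t,*ORANGE))
print(r.current_t(),np.abs(r.current_qvel()).max()); r.hand_in()
```

```text
[([360.4, 161.5], [356, 157, 10, 10, 75]), ([188.3, 202.3], [184, 198, 10, 10, 75])]
13.725 0.0029475089566688684
the job is handed in; nothing more can be done
```

The ring gauge bay's door (the right-hand bay) is folded right back to its stop, and I handed the job in at about 13.7 s. I put the partly open jaws around the orange post, carried it round the fold arc until the force rose to about 9 N at the stop, then backed off and lifted clear.

- **Door angle:** the side camera puts the post at (0.614, −0.119), which is about 1.45 rad, against the 1.25 needed. My calculation gives 1.47, so it is at the stop within measuring error.
- **Other bay:** the plug bay's post stayed put, at pixel (188.3, 202.3) in the top view against (188.0, 202.2) at the start.
- **Robot:** the gripper is clear and at rest, with about 1.7 N on the force reading, which is within its noise.

In the last side view the arm hid the plug bay's post, so that check rests on the top camera alone. The wrist camera put the hinge about 2 mm from the top camera's estimate. I corrected for that before pushing.

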